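# Lock the board stand's leg at its length mark

## Task

Give the slide of the board stand a squirt: press the nozzle cap of the fixed spray can right down and let it come up again. Then pull the stand's sprung leg out until its pointer meets the length mark and, holding it there, swing the cam lever closed flat against the leg, not before the leg is at the mark. Finish while still holding leg and closed lever together between the fingers, with the pointer at the mark; leave everything else on the bench where it is.

Things in the scene. Friction and masses are not known exactly. Their poses are not given: they have to be found in the camera images.
- nozzle_top (a point): centre of the top of the spray can's white nozzle cap, about 175 above the table when up. The can (diameter 52, alone in a round clamp foot) is fixed to the bench; the cap is a disc of diameter 22, 18 high, and goes straight down.
- nozzle (a joint): travel of the nozzle cap, m: 0 up, grows as pressed to 0.006 fully down. Sprung: about 1.5 N to start, 5.6 N fully down, comes back up by itself.
- leg (a joint): how far the stand's leg is pulled out, m: 0 fully in (as it starts), grows along the leg's +x, stop at 0.085. A spring always pulls it back in: about 2 N at 0, 5 N at 0.06, plus little friction. The closed lever does not carry the leg by itself, so it must be held.
- leg_grip (a point): where to hold the leg, 60 above the table: mid-height, half-way between the closed lever's outer face (13.5 to +y) and the leg's bare side (13.5 to -y): 27 wide there when closed. x is along the leg, outwards from the stand; z is up. The leg is a level square aluminium bar 20 x 20. Below and beside it is bare table from 25 to -x of this point as far as the foot.
- foot_face (a point): centre of the flat inner face of the leg's dark T foot, 17 to +x of leg_grip, same axes. The foot is a cross bar 130 long (65 to each side of the leg), 30 high (45 to 75 above the table), 10 thick, with a short rubber leg under each end. Fingers either side of the leg can pull the foot outwards by this face.
- cam_lever (a joint): angle of the cam lever on the leg, rad: 0 closed (flat along the leg's +y side), grows as its tip swings out from the leg to +y; starts 0.22 to 0.38, stops at 0.42. Light friction (under 1 N at the tip), stays where left. Pushing its outer face towards the leg closes it. Moves along with the leg.
- lever_tip (a point): free end of the cam lever, a black blade 50 long, 6 thick, 22 high, centred 60 above the table; its upright pivot pin lies 54 back from this point along the lever, at 45 to -x of leg_grip, 9.5 to +y of it. When the lever is fully open the outer corner of its tip stands about 36 to +y of leg_grip.
- pointer (a point): tip of the thin steel pointer (6 wide, its last 7 only 2 wide) that sticks out sideways (to -y) from the rear of the leg, over the rule strip; 110 to -x of leg_grip; moves with the leg. Axes as the leg.
- mark_line (a point): the length mark: small black clip with a thin white line on the rule strip beside the leg (fixed for the job); its x and y are those of the leg. The leg is at the mark when the pointer's x along the leg equals this point's; it is 40 to 68 outwards of the pointer at the start.
- stand: board stand fixed to the bench: steel base plate 170 x 110 x 10, a grey post 95 high at its rear carrying a small circuit board (top 125 above the table), and the leg sliding out to the front, along +x. Origin on the table under the slide, 45 to -x of leg_grip when the leg is in; the post is 135 to -x of it.
- spool: bystander: solder spool, upright, diameter 60, height 42; origin under its centre
- flux_jar: bystander: small amber jar with black lid, diameter 42, height 42; origin under its centre
- screwdriver: bystander: screwdriver lying along its x, 190 long; origin under its middle
- meter: bystander: hand-held black meter lying flat, 160 x 80 x 44; origin under its centre
- spare_board: bystander: loose green circuit board, 100 x 70 x 15; origin under its centre
- parts_tray: bystander: grey divided tray, 100 x 150 x 30; origin under its centre
- tool_mug: bystander: white mug full of tools, diameter 82, 95 high with tools to about 170; origin under its centre
Not all that is in view belongs to the job. Of the things like the part that bears nozzle_top, leave any that is orange; of the rest the larger one is meant.

How it is judged:
On the way, in this order (a step that is already met when the one before it is completed fails the run):
1. the nozzle cap is pressed down (value of joint nozzle above 0.0045 m), for 0.1 s.
2. the nozzle cap is up again (value of joint nozzle below 0.001 m), for 0.1 s.
3. the leg is held at the mark by the fingers, its lever still open (x of pointer in the frame of mark_line between -0.005 and 0.005 m and value of joint cam_lever above 0.12 rad and contact force between the fingers and leg above 1 N), for 0.1 s.
At the end, for the whole second after the job is handed in: the pointer is within 5 mm of the mark along the leg and still (under 5 mm/s), the lever within 0.06 rad of closed, the fingers pressing on leg and lever together with over 5 N and on the lever with over 2 N, the nozzle cap up within 1 mm (x of pointer in the frame of mark_line between -0.005 and 0.005 m and value of joint cam_lever below 0.06 rad and contact force between the fingers and leg above 5 N and contact force between the fingers and cam_lever above 2 N and velocity of joint leg between -0.005 and 0.005 m/s and value of joint nozzle below 0.001 m); the arm keeps its last pose, push and grip.
It fails at once if the lever is closed while the leg is more than 9 mm off the mark (value of joint cam_lever below 0.08 rad and not (x of pointer in the frame of mark_line between -0.009 and 0.009 m)).
It fails at once if a bystander is moved more than 30 mm (distance of any of spool, flux_jar, screwdriver, meter, spare_board, parts_tray, tool_mug from where it was at the start of the episode above 0.03 m).
It also fails if it takes over 51 s, if anything falls off the work surface, if the arm or the gripper's body presses on something with over 40 N, if the wrist force passes 120 N, or if a joint passes its speed limit or range.

## Robot

A 7-joint arm with a two-finger parallel gripper is mounted at the origin on the work surface. World frame = base frame: x ahead of the robot, y to its left, z up, the work surface at z = 0. Lengths are in m, angles in rad, forces in N, time in s.
With the tool pointing down it reaches from about 0.4 to 0.925 m from the base axis. Payload 4.1 kg.
Tool frame: the origin (TCP) lies midway between the tips of the shut fingers; the grasp point (between the pads) lies 19 mm behind it; x points along the fingers, z is the direction in which the jaws open and shut, and the axes are right-handed (so a half turn about x gives the same grasp; the last joint's range is limited). The gripper opens to 85 mm and grips with 20 to 120 N. Pads are 22 mm wide; open, the fingers measure 114 mm over their backs; the gripper's body (76 mm by 85 mm) begins 54 mm behind the grasp point. The pads swing forward as they close: fully open they stand 13 mm farther back than shut.
Start: joints at [1.079, 0.398, 0.045, 1.537, -0.019, 1.207, -0.051], TCP at [0.249, -0.601, 0.231] pointing down, gripper open.
Joint ranges: [-2.82, 2.82], [-0.49, 2.23], [-1.37, 1.46], [0, 2.46], [-1.36, 4.5], [0.23, 2], [-2.94, 2.94]. Speed limits (rad/s): [2.57, 2.57, 3.14, 3.14, 3.14, 3.14, 3.14].

## Interface

Orientations are given as a unit quaternion [w, x, y, z].
In Python, from rig import ctrl gives the robot as it stands. The module is installed in compiled form; this text tells all that it offers. Calls block until the motion is done:
- ctrl.move_to(position, orientation): joint-space move of the TCP to a pose.
- ctrl.move_l(position, feed=0.15, attitude=None, force_limit=None): straight line of the TCP; attitude=None keeps the orientation; feed is the mean speed in m/s. With force_limit (N) it stops when the force on the tool has changed by that much, and returns True; else False.
- ctrl.goto_joints(angles): joint-space move.
- ctrl.grip(opening, grip_force=None): finger opening in m; grip_force is the grip in N (None keeps the last); returns when the fingers have stopped.
- ctrl.hold(seconds).
- ctrl.inverse_kinematics(position, orientation): joint angles nearest the present ones, or None.
- ctrl.observe(): the state.
- ctrl.get_image(name): name is "scene" or "side" or "wrist"; returns a dict with "color" (384x512x3 uint8, red, green, blue), "z_map" (384x512 float32, m along the optical axis (not along the pixel's ray), 0 where there is no reading), "mtx" (3x3 intrinsics, pixels), "extrinsics" (4x4, takes a point from world to camera coordinates). Camera axes: x right, y down, z forward; pixel columns grow to the right and rows downward; lengths in m; the calibration is good to about 2 mm. The wrist camera is an equidistant fisheye: a pixel r from the principal point sees the ray r / f radians off the axis. A picture is of the moment at which its call begins.
A pose or a line that the arm cannot do raises ctrl.Unreachable and nothing moves.
- ctrl.job_done(): hands the job in, once; it reports no verdict.
The state is a dict: "t": time; "joint_pos": joint angles; "joint_velocities": joint speeds; "joint_torque": joint torques, N m; "tool_pos": TCP position; "tool_rot": TCP orientation; "contact_force": force on the tool from outside, world axes, zero at the start; "torque": the same for the moment, N m; "width": finger opening in m.
Only numpy, scipy, OpenCV 4.12 (cv2) and the standard library are available. Lean on these libraries where they do the work, as an engineer would, in place of code of your own. Each camera call takes 0.05 s, during which the arm holds its last target.

## Working session

There is one attempt and no reset: what is moved stays moved. The work goes in short steps, each a Python script; the robot and the scene stay as the last script left them, time stands still between calls to the robot, and variables do not carry over. Pictures are saved under pics/ and viewed, and the job is handed in when it is done.

```bash
mkdir -p pics; cat > h.py <<'E'
import numpy as np, cv2
from rig import ctrl
def shot(n,f):
    d=ctrl.get_image(n); cv2.imwrite(f'pics/{f}.png',cv2.cvtColor(cv2.resize(d['color'],None,fx=1.5,fy=1.5,interpolation=cv2.INTER_CUBIC),cv2.COLOR_RGB2BGR))
    np.savez(f'pics/{f}.npz',**d); return d
def crop(f,u0,v0,u1,v1,o):
    d=np.load(f'pics/{f}.npz'); c=d['color'][v0:v1,u0:u1]; s=min(800/(u1-u0),600/(v1-v0))
    cv2.imwrite(f'pics/{o}.png',cv2.cvtColor(cv2.resize(c,None,fx=s,fy=s,interpolation=cv2.INTER_CUBIC),cv2.COLOR_RGB2BGR)); print(o,'scale',s)
def pix(f,u,v,z=None):
    """pinhole: world point from depth, or on plane z"""
    d=np.load(f'pics/{f}.npz');K=d['mtx'];T=d['extrinsics'];R=T[:3,:3];t=T[:3,3]
    r=np.linalg.solve(K,[u,v,1.]); c=-R.T@t; w=R.T@r
    s=d['z_map'][int(round(v)),int(round(u))] if z is None else (z-c[2])/w[2]
    return c+s*w
def proj(f,p):
    d=np.load(f'pics/{f}.npz');q=d['extrinsics'][:3]@np.r_[p,1];q=d['mtx']@q;return q[:2]/q[2]
E
python3 - <<'E'
from h import *
for n in('scene','side','wrist'):
    d=shot(n,n+'0');print(n,d['mtx'].round(1).tolist(),d['extrinsics'].round(3).tolist())
print(ctrl.observe())
E
```

```text
scene [[375.6, 0.0, 256.2], [0.0, 375.6, 192.5], [0.0, 0.0, 1.0]] [[0.679, 0.734, 0.006, -0.362], [0.625, -0.573, -0.53, -0.244], [-0.386, 0.364, -0.848, 1.571], [0.0, 0.0, 0.0, 1.0]]
side [[488.1, 0.0, 253.8], [0.0, 488.1, 184.0], [0.0, 0.0, 1.0]] [[0.87, -0.492, 0.015, -0.427], [-0.274, -0.509, -0.816, 0.266], [0.409, 0.706, -0.577, 1.517], [0.0, 0.0, 0.0, 1.0]]
wrist [[297.3, 0.0, 251.4], [0.0, 297.3, 194.7], [0.0, 0.0, 1.0]] [[0.382, -0.924, -0.002, -0.65], [-0.885, -0.367, 0.286, -0.036], [-0.265, -0.107, -0.958, 0.379], [0.0, 0.0, 0.0, 1.0]]
{'t': 0.15, 'joint_pos': array([ 1.07898562,  0.39903067,  0.04506493,  1.53758285, -0.01873474,
        1.20690822, -0.05070077]), 'joint_velocities': array([-5.19137754e-04, -3.17922635e-03, -1.40702227e-04, -4.16887121e-03,
       -8.47669181e-05,  7.95787752e-04, -1.65765721e-03]), 'joint_torque': array([ 3.02217311e-03, -4.75561059e+01,  1.36754505e+00, -2.54513955e+01,
        1.18839435e-02,  6.44277345e-03,  9.71851506e-06]), 'tool_pos': array([ 0.24864912, -0.60003781,  0.23050052]), 'tool_rot': array([ 0.58751584,  0.39306365,  0.58843294, -0.39252106]), 'contact_force': array([-0.03408798, -0.23596278,  0.70477912]), 'torque': array([-0.0364307 ,  0.00496535, -0.0034832 ]), 'width': 0.08569807821971362}
```

View pics/scene0.png

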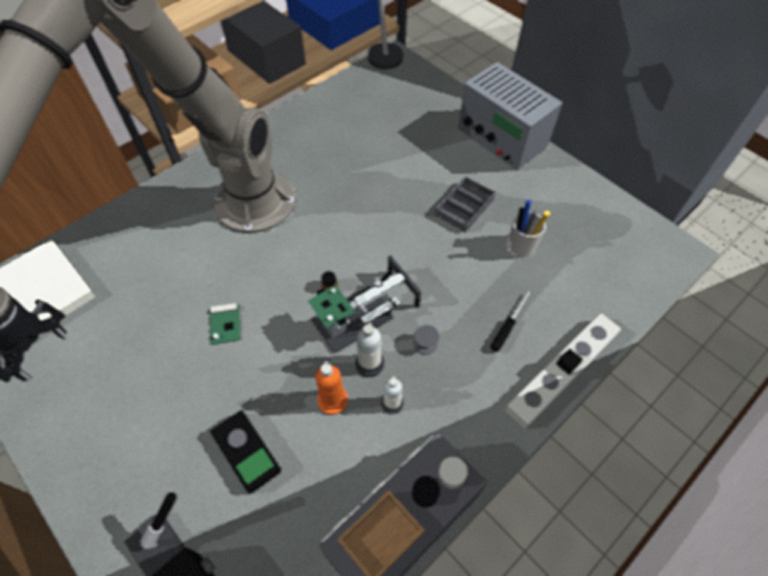

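View pics/side0.png

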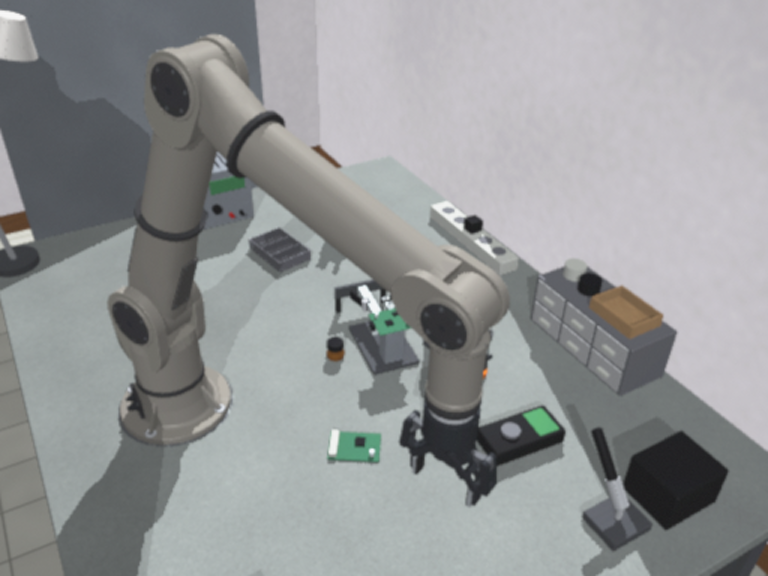

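View pics/wrist0.png

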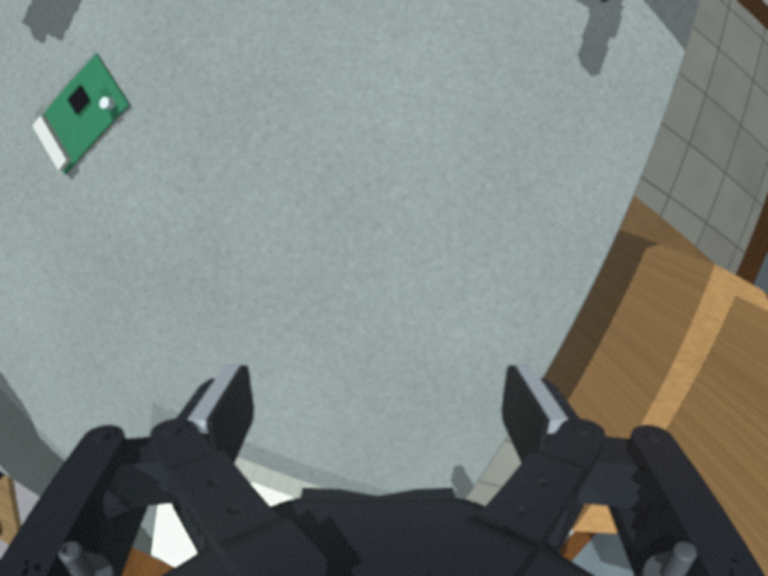

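The scene view (768-wide picture) shows the stand at about (365,300). The larger white/grey can is at (368,348), the orange one at (330,388) and the small white one at (392,393).

```bash
python3 - <<'E'
from h import *
crop('scene0',195,165,300,285,'c1')
crop('scene0',225,165,295,220,'c2')
E
```

```text
c1 scale 5.0
c2 scale 10.909090909090908
```

View pics/c1.png

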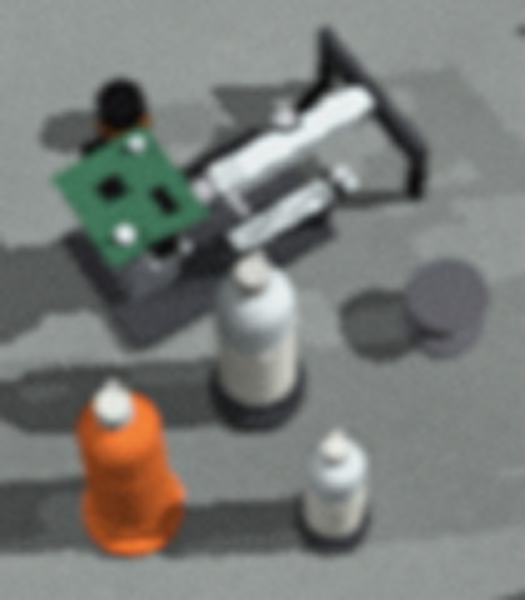

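View pics/c2.png

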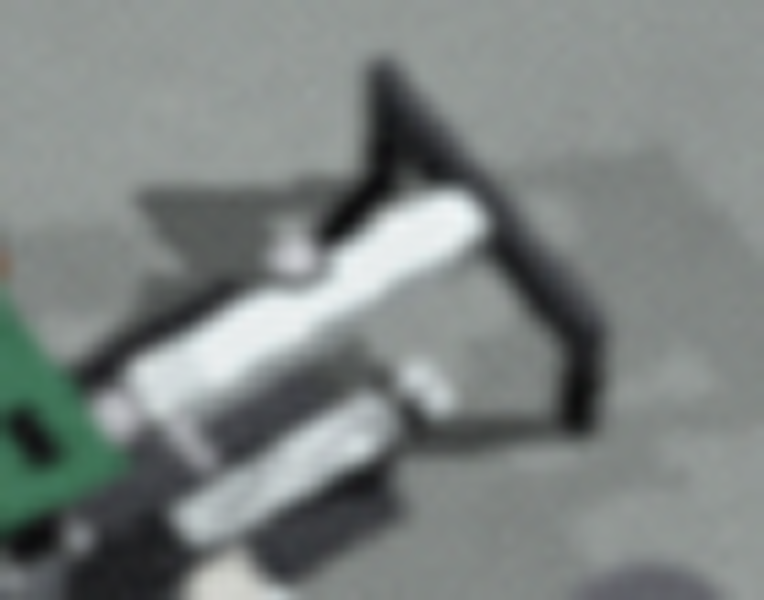

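```bash
python3 - <<'E'
from h import *
f='scene0'
print('noz',pix(f,245.4,218.0,.175),pix(f,245.4,219))
def c2(u,v): return 225+u/10.909,165+v/10.909
for n,p,z in [('foot end +y',(385,70),.075),('foot end -y',(590,330),.075),('leg end',(480,205),.07),('leg rear',(150,375),.07),('lever pivot',(293,255),.07),('clip',(425,385),.04)]:
    print(n,pix(f,*c2(*p),z),pix(f,*c2(*p)))
E
```

```text
noz [ 0.58219569 -0.09187659  0.175     ] [ 0.58592216 -0.09515299  0.17774511]
foot end +y [0.43394836 0.11218552 0.075     ] [0.43232276 0.11377556 0.07178376]
foot end -y [0.55391817 0.09081263 0.075     ] [0.55353253 0.09127197 0.07403389]
leg end [0.49262646 0.1005017  0.07      ] [0.49350185 0.09956729 0.07193903]
leg rear [ 0.46804237 -0.02344743  0.07      ] [ 0.46646991 -0.02220914  0.06667655]
lever pivot [0.46527471 0.04156932 0.07      ] [0.46708486 0.03993295 0.07380619]
clip [0.51824255 0.05219258 0.04      ] [0.52414319 0.04614853 0.05412258]
```

```bash
cat >> h.py <<'E'
from scipy.spatial.transform import Rotation as Ro
def wpix(f,u,v,z):
    d=np.load(f'pics/{f}.npz');K=d['mtx'];T=d['extrinsics'];R=T[:3,:3];t=T[:3,3]
    a=np.array([(u-K[0,2])/K[0,0],(v-K[1,2])/K[1,1]]);th=np.linalg.norm(a);s=np.sin(th)/max(th,1e-9)
    w=R.T@np.array([a[0]*s,a[1]*s,np.cos(th)]);c=-R.T@t;return c+(z-c[2])/w[2]*w
def wproj(f,p):
    d=np.load(f'pics/{f}.npz');K=d['mtx'];q=d['extrinsics'][:3]@np.r_[p,1];th=np.arctan2(np.hypot(q[0],q[1]),q[2])
    n=q[:2]/np.hypot(q[0],q[1]);return K[[0,1],[0,1]]*n*th+K[:2,2]
def quat(yaw): # tool x down, tool z (jaw) along heading yaw
    x=np.array([0,0,-1.]);z=np.array([np.cos(yaw),np.sin(yaw),0]);y=np.cross(z,x)
    q=Ro.from_matrix(np.c_[x,y,z]).as_quat();return q[[3,0,1,2]]
E
python3 - <<'E'
from h import *
s=ctrl.observe();q=s['tool_rot'];R=Ro.from_quat(q[[1,2,3,0]]).as_matrix()
T=np.load('pics/wrist0.npz')['extrinsics'];c=-T[:3,:3].T@T[:3,3]
print('R',R.round(2),'cam in tool',R.T@(c-s['tool_pos']))
print('cam axis in tool',R.T@T[2,:3])
a=np.deg2rad(79.5)
for k in(1,-1):
    Q=quat(a+k*np.pi/2)
    for p in([.49,.08,.26],[.49,.08,.041],[.50,.14,.041],[.582,-.092,.2]): print(k,ctrl.inverse_kinematics(p,Q))
E
```

```text
R [[-0.    0.92  0.38]
 [ 0.    0.38 -0.92]
 [-1.   -0.   -0.  ]] cam in tool [-0.14114054  0.07294762  0.00088499]
cam axis in tool [ 9.58396279e-01 -2.85439425e-01 -9.52387907e-04]
1 [ 0.76570224  0.22577979 -1.15599156  1.83281315  0.21958703  1.22430869
  2.5019594 ]
1 [ 0.65606576  0.64285622 -1.15595008  2.05399127  0.7436282   0.94489525
  2.05240813]
1 [ 0.52698051  0.6856843  -1.15662279  2.00185629  0.77090892  0.98254225
  1.93665032]
1 [-0.76499128  0.65461951  1.26713124  1.74485207 -0.65925401  1.24856035
 -2.65459868]
-1 [ 0.42195356  0.14192704 -0.73508358  1.83889107  0.10200263  1.19887305
 -0.52854549]
-1 [ 0.3462583   0.44945047 -0.71712044  2.06037218  0.41913485  0.7776788
 -0.81016765]
-1 [ 0.354293    0.54380658 -0.88940395  2.00532923  0.56137713  0.85546634
 -1.03242138]
-1 [ 0.4617678   0.34499839 -0.47583009  1.7139392   0.17261256  1.12430872
 -0.24817457]
```

```bash
python3 - <<'E'
from h import *
a=np.deg2rad(79.5)
p=np.array([.249,-.601,.33]);ctrl.move_l(p,feed=.3)
ctrl.move_to([.49,.05,.30],quat(a+np.pi/2))
s=ctrl.observe();print(s['t'],s['joint_pos'].round(2),s['tool_pos'])
shot('wrist','w1');shot('scene','s1')
E
```

```text
3.0917 [ 0.86  0.17 -1.16  1.78  0.16  1.3   2.62] [0.490168   0.04909121 0.29981831]
```

View pics/w1.png

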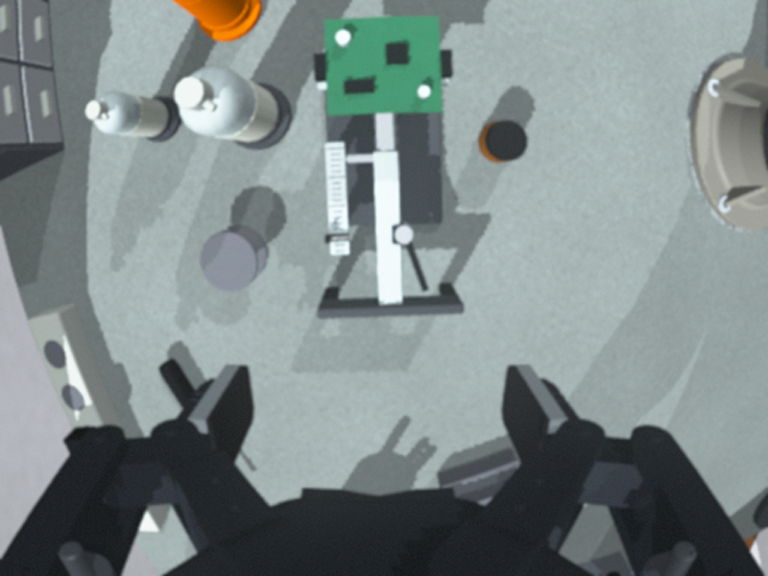

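The wrist view shows the leg running from (385,150) to the foot at (390,305). The pointer is at about (348,158), the black clip at (338,238), the lever from (405,235) to (425,290), and the cap at (188,90).

```bash
python3 - <<'E'
from h import *
crop('w1',205,80,315,215,'c3')
crop('w1',100,35,190,100,'c4')
E
```

```text
c3 scale 4.444444444444445
c4 scale 8.88888888888889
```

View pics/c3.png

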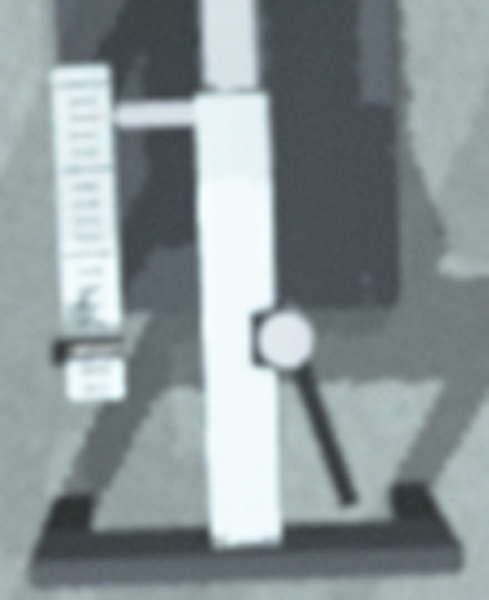

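View pics/c4.png

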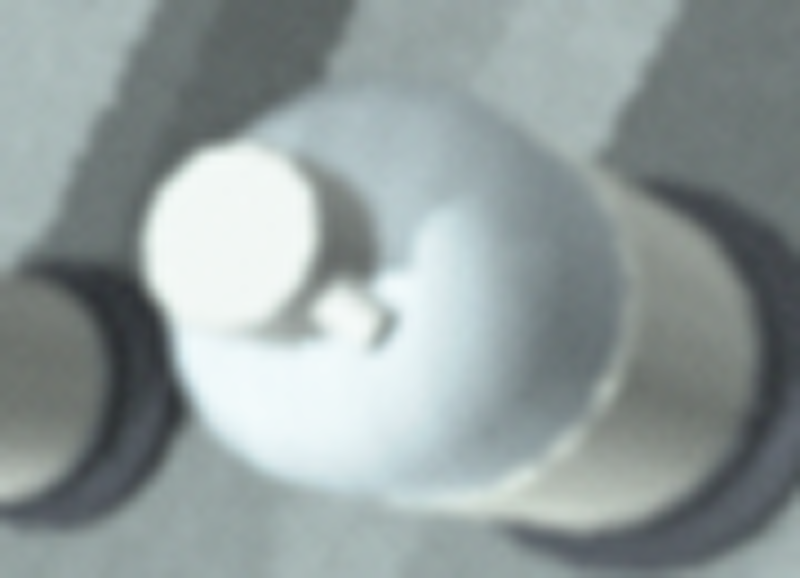

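```bash
cat >> h.py <<'E'
def wdep(f,u,v):
    d=np.load(f'pics/{f}.npz');K=d['mtx'];T=d['extrinsics'];R=T[:3,:3];t=T[:3,3]
    a=np.array([(u-K[0,2])/K[0,0],(v-K[1,2])/K[1,1]]);th=np.linalg.norm(a);s=np.sin(th)/max(th,1e-9)
    zz=d['z_map'][int(round(v)),int(round(u))];r=np.array([a[0]*s,a[1]*s,np.cos(th)]);return R.T@(r/r[2]*zz-t)
E
python3 - <<'E'
from h import *
def c3(u,v): return 205+u/4.4444,80+v/4.4444
for n,p in dict(pointer1=(130,114),pointer2=(180,113),line=(95,350),rule=(90,280),rule2=(80,100),legrear=(232,105),legend=(245,530),legL=(210,380),legR=(270,440),pin=(287,340),tip=(347,497),footL=(45,577),footR=(458,566),footmid=(245,565)).items():
    print(n,c3(*p),wdep('w1',*c3(*p)).round(4))
for p in((232,237),(180,237),(290,237),(232,300)): print('cap',wdep('w1',100+p[0]/8.889,35+p[1]/8.889))
print('cap',wpix('w1',100+232/8.889,35+237/8.889,.175))
def P(p,z): return wpix('w1',*c3(*p),z)
# leg edges top z=.07
A=P((197,100),.07);B=P((213,543),.07);C=P((268,95),.07);D=P((281,540),.07)
for n,e in(('edgeL',B-A),('edgeR',D-C),('foot',P((458,545),.075)-P((45,556),.075)),('width',C-A)): print(n,np.linalg.norm(e),np.rad2deg(np.arctan2(e[1],e[0])))
print('end mid',(B+D)/2, 'rear mid',(A+C)/2)
E
```

```text
pointer1 (234.25029250292502, 105.65025650256503) [ 0.4975 -0.0308  0.0654]
pointer2 (245.50040500405004, 105.42525425254253) [ 0.4837 -0.0283  0.0673]
line (226.3752137521375, 158.7507875078751) [0.5212 0.0347 0.0595]
rule (225.25020250202502, 143.00063000630007) [0.5191 0.0147 0.0539]
rule2 (223.0001800018, 102.50022500225002) [ 0.5115 -0.0379  0.0546]
legrear (257.20052200522, 103.62523625236253) [ 0.469  -0.0279  0.0682]
legend (260.12555125551256, 199.25119251192513) [0.4876 0.094  0.0696]
legL (252.25047250472505, 165.5008550085501) [0.4894 0.0479 0.0696]
legR (265.7506075060751, 179.0009900099001) [0.4756 0.0687 0.0687]
pin (269.57564575645756, 156.50076500765007) [0.4659 0.04   0.0726]
tip (283.0757807578076, 191.82611826118261) [0.4562 0.09   0.0679]
footL (215.12510125101252, 209.82629826298265) [0.5482 0.0961 0.0738]
footR (308.0510305103051, 207.35127351273513) [0.4269 0.1157 0.0734]
footmid (260.12555125551256, 207.12627126271263) [0.4893 0.1031 0.0742]
cap [ 0.58330133 -0.09385436  0.17335678]
cap [ 0.58899767 -0.09559315  0.17397323]
cap [ 0.57649693 -0.09161151  0.17410005]
cap [ 0.58441682 -0.08694245  0.17371537]
cap [ 0.58265314 -0.09341828  0.175     ]
edgeL 0.1284793543912196 81.39212830893547
edgeR 0.12906933260117034 81.58369692400228
foot 0.12167359482397688 170.90471510787165
width 0.01968957654758162 173.69378952718893
end mid [0.48759284 0.09745622 0.07      ] rear mid [ 0.46853243 -0.02989952  0.07      ]
```

```bash
python3 - <<'E'
from h import *
a=np.deg2rad(81.3)
n=[.583,-.093]
def P(u,v,z): return wpix('w1',205+u/4.4444,80+v/4.4444,z)
u=np.array([np.cos(a),np.sin(a),0])
print('dist',[(P(95,350,.057)-P(x,113.5,.066))@u for x in(120,150,180)])
for y in range(60,260,20):
    j=ctrl.inverse_kinematics(n+[.2],quat(np.deg2rad(y)))
    print(y,None if j is None else j.round(2))
E
```

```text
dist [np.float64(0.06896373703547466), np.float64(0.06858911707364833), np.float64(0.06825312735267552)]
60 [ 0.62  0.38 -0.69  1.71  0.26  1.15  0.91]
80 [ 0.67  0.4  -0.75  1.71  0.29  1.15  1.23]
100 [ 0.71  0.41 -0.81  1.7   0.32  1.16  1.56]
120 [ 0.76  0.44 -0.89  1.7   0.36  1.18  1.87]
140 [ 0.8   0.45 -0.95  1.7   0.39  1.19  2.2 ]
160 [ 0.83  0.47 -1.    1.7   0.42  1.2   2.52]
180 [ 0.87  0.5  -1.05  1.7   0.46  1.22  2.84]
200 [-0.76  0.66  1.27  1.74 -0.66  1.25 -2.12]
220 [-0.76  0.66  1.27  1.74 -0.66  1.25 -1.77]
240 [-0.76  0.66  1.27  1.74 -0.66  1.25 -1.42]
```

Use yaw 140° for the press; the pads cover the cap either way.

```bash
python3 - <<'E'
from h import *
n=np.array([.583,-.093,0]);Q=quat(np.deg2rad(140))
ctrl.grip(0.0,30)
ctrl.move_to(n+[0,0,.22],Q)
shot('wrist','w2')
r=ctrl.move_l(n+[0,0,.160],feed=.04,force_limit=10)
s=ctrl.observe();print(r,s['t'],s['tool_pos'],s['contact_force'],s['width'])
ctrl.hold(.2);shot('wrist','w3');shot('scene','s3')
s=ctrl.observe();print(s['tool_pos'],s['contact_force'])
E
```

```text
True 5.95 [ 0.58284457 -0.09302473  0.16926135] [-0.87255955 -0.61078869  5.82910646] 0.0001671735903520091
[ 0.58279615 -0.09301838  0.16913847] [-0.83687554  0.09539824  6.64269045]
```

View pics/w3.png

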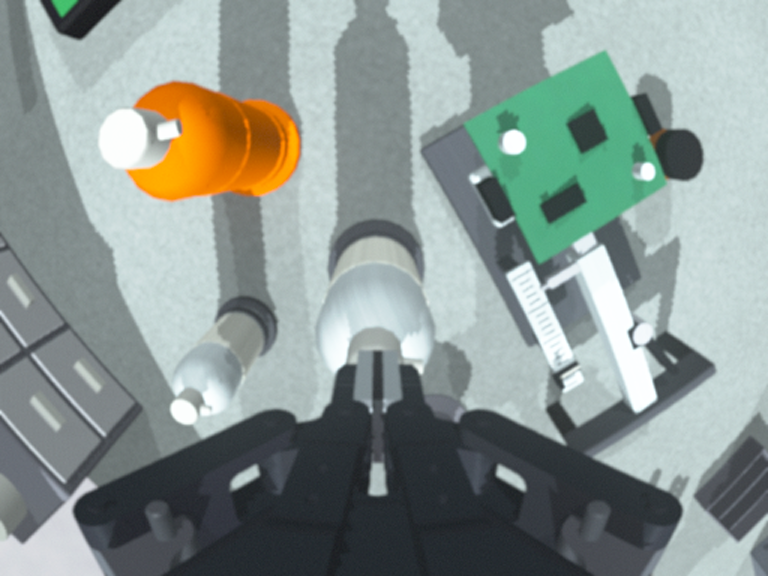

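View pics/w2.png

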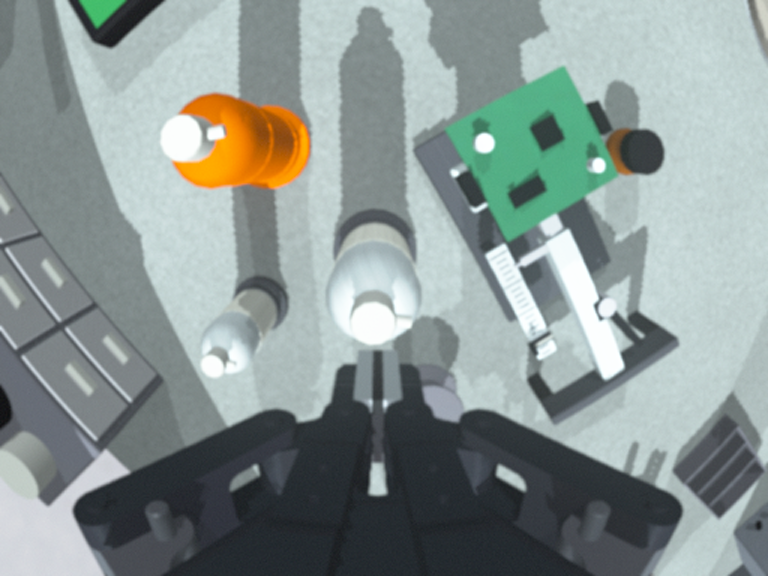

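The fingertips sit on the cap (378,365) and the force suggests it is bottomed. I'll push slightly more to confirm a hard stop, then release.

```bash
python3 - <<'E'
from h import *
p=ctrl.observe()['tool_pos']
r=ctrl.move_l(p-[0,0,.002],feed=.02,force_limit=12);ctrl.hold(.2)
s=ctrl.observe();print(r,s['tool_pos'],s['contact_force'])
n=np.array([.583,-.093,0])
ctrl.move_l(n+[0,0,.23],feed=.15)
s=ctrl.observe();print(s['t'],s['contact_force'])
shot('wrist','w4')
E
```

```text
False [ 0.58289731 -0.09300716  0.16901154] [-4.46899341 -0.21669016 11.80515603]
7.2667 [ 0.10465941 -0.26103822 -0.25283764]
```

View pics/w4.png

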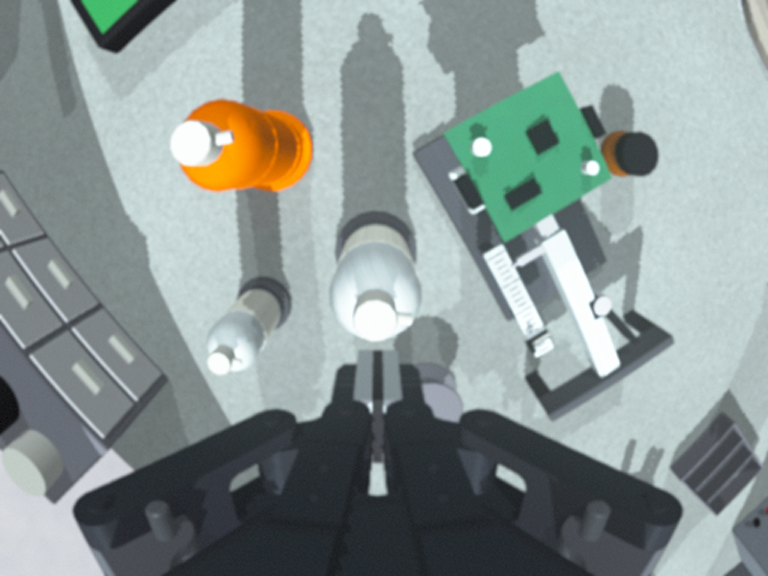

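```bash
cat >> h.py <<'E'
a=np.deg2rad(81.3);U=np.array([np.cos(a),np.sin(a),0]);V=np.array([-np.sin(a),np.cos(a),0]);Z=np.array([0,0,1.])
G=np.array([.4845,.081,0]);QL=quat(a+np.pi/2)
E
python3 - <<'E'
from h import *
ctrl.grip(.085)
p=G-.004*U+.004*V
ctrl.move_to(p+.2*Z,QL)
s=ctrl.observe();print(s['t'],s['joint_pos'].round(2),s['tool_pos']-p)
ctrl.move_l(p+.09*Z,feed=.2)
shot('wrist','w5')
print(ctrl.observe()['t'])
for z,x in((.036,0),(.036,.07)): print(ctrl.inverse_kinematics(p+z*Z+x*U,QL).round(2))
E
```

```text
8.925 [ 0.77  0.3  -1.19  1.93  0.31  1.11  2.45] [ 0.00140407 -0.00160381  0.20032939]
9.675
[ 0.55  0.53 -0.98  2.08  0.6   0.84  2.2 ]
[ 0.39  0.57 -0.96  2.02  0.62  0.87  2.07]
```

View pics/w5.png

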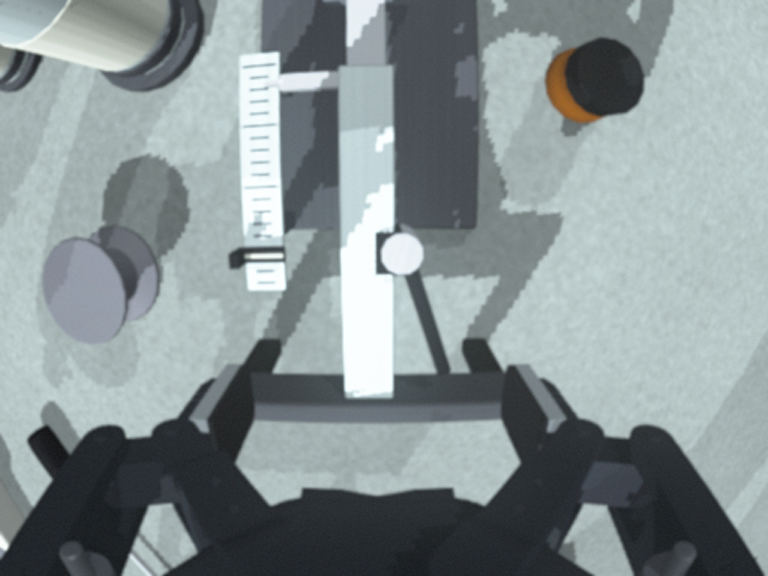

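```bash
python3 - <<'E'
from h import *
f='w5'
e=wpix(f,369/1.5,396/1.5,.07);l=wpix(f,342/1.5,330/1.5,.07);r=wpix(f,393/1.5,330/1.5,.07)
print('foot face',e,'rel G',(e-G)@U,'lat',(e-G)@V,'edges lat',(l-G)@V,(r-G)@V)
pn=wdep(f,402/1.5,253/1.5);print('pin',pn,(pn-G)@U,(pn-G)@V)
po=wpix(f,300/1.5,81/1.5,.066);li=wpix(f,265/1.5,257/1.5,.057)
print('dist',(li-po)@U,'pointer relG',(po-G)@U, wdep(f,300/1.5,81/1.5),wdep(f,265/1.5,257/1.5))
E2=[wpix(f,*(np.array(q)/1.5),.07) for q in((341,130),(343,370),(395,130),(393,370))]
for i in(0,2):
    d=E2[i+1]-E2[i];print(np.rad2deg(np.arctan2(d[1],d[0])))
t=wpix(f,443/1.5,370/1.5,.071);print('lever tip',(t-G)@U,(t-G)@V)
E
```

```text
foot face [0.48837388 0.09698016 0.07      ] rel G 0.016382258251686665 lat -0.0014121373517255117 edges lat -0.011699358897496391 0.008201235246414121
pin [0.46676258 0.03922381 0.07120216] -0.043978485943398114 0.011214230868954587
dist 0.06870771850990841 pointer relG -0.10852529970582896 [ 0.4941458  -0.03050657  0.06474352] [0.52103966 0.03457932 0.05955243]
80.62818294041412
81.22824501056469
lever tip 0.004003924485587546 0.02863535070851702
```

```bash
sed -i 's/^G=.*081,0\])/G=np.array([.4845,.081,0])-.0015*V/' h.py; python3 - <<'E'
from h import *
p=G-.004*U+.003*V+.036*Z
r=ctrl.move_l(p,feed=.12,force_limit=8)
s=ctrl.observe();print(r,s['t'],s['tool_pos']-p,s['contact_force'])
f0=s['contact_force']
r=ctrl.move_l(p+.02*U,feed=.04,force_limit=15);s=ctrl.observe();print(r,(s['tool_pos']-p)@U,(s['contact_force']-f0)@U)
shot('wrist','w6')
E
```

```text
False 10.275 [0.0005416  0.00034409 0.0005773 ] [0.21924339 0.45214207 0.02708464]
False 0.019991817834120882 -2.750261001946833
```

View pics/w6.png

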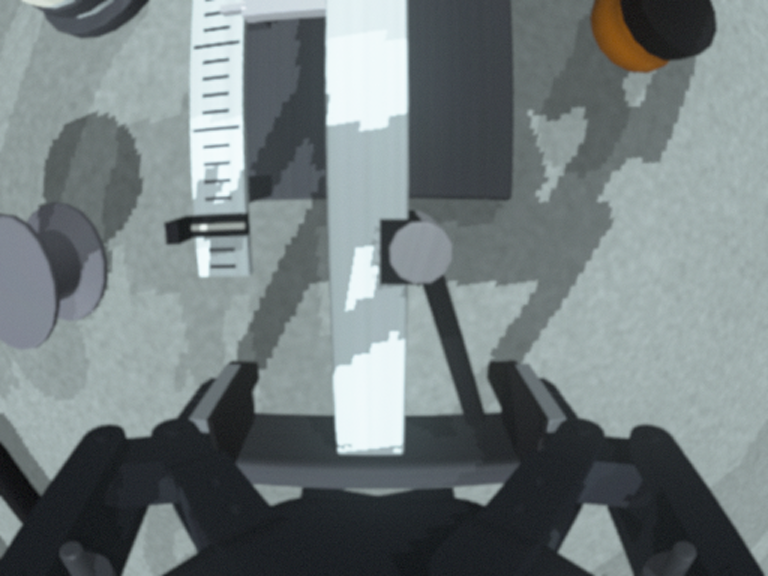

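```bash
python3 - <<'E'
from h import *
p=G-.004*U+.007*V+.036*Z
r=ctrl.move_l(p+.074*U,feed=.06,force_limit=20);s=ctrl.observe();print(r,s['t'],(s['tool_pos']-p)@U,s['contact_force']@U)
shot('wrist','w7')
crop('w7',100,70,300,220,'c7')
E
```

```text
False 12.025 0.07342845749627641 -4.077718967522626
c7 scale 4.0
```

View pics/w7.png

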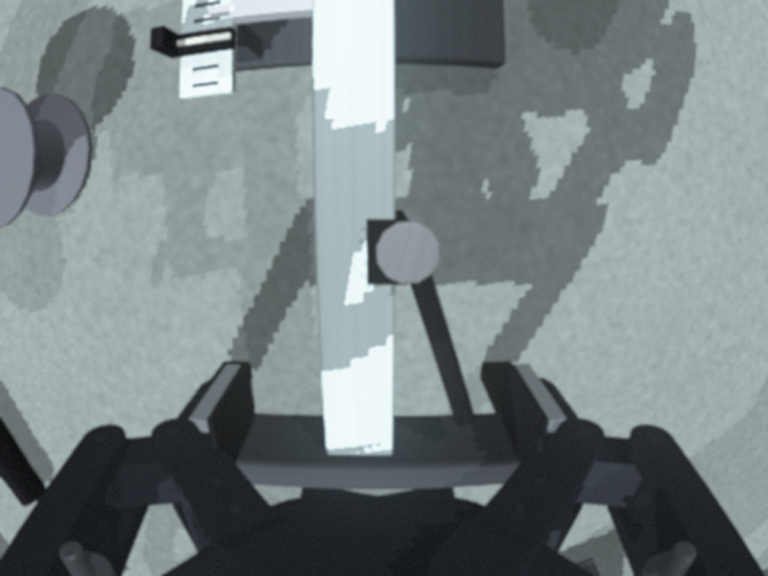

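View pics/c7.png

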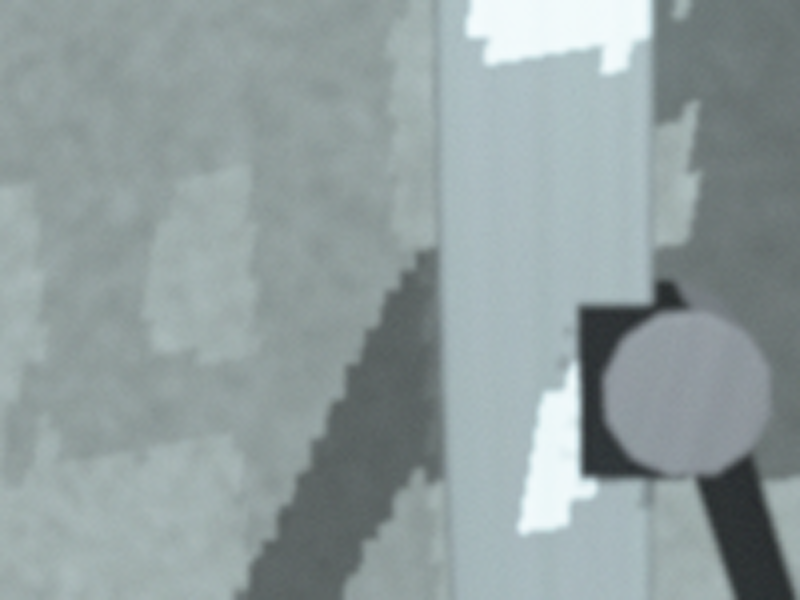

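The pointer enters at the top edge, row about 8–20 of w7, and the white line is at (205,40). I'll zoom in.

```bash
python3 - <<'E'
from h import *
crop('w7',95,0,225,70,'c8')
shot('scene','s7');crop('s7',225,165,305,225,'c9')
shot('side','d7')
E
```

```text
c8 scale 6.153846153846154
c9 scale 10.0
```

View pics/c8.png

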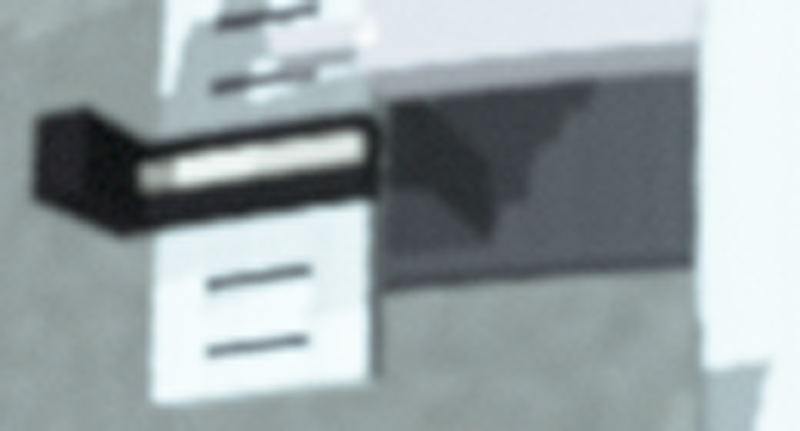

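View pics/c9.png

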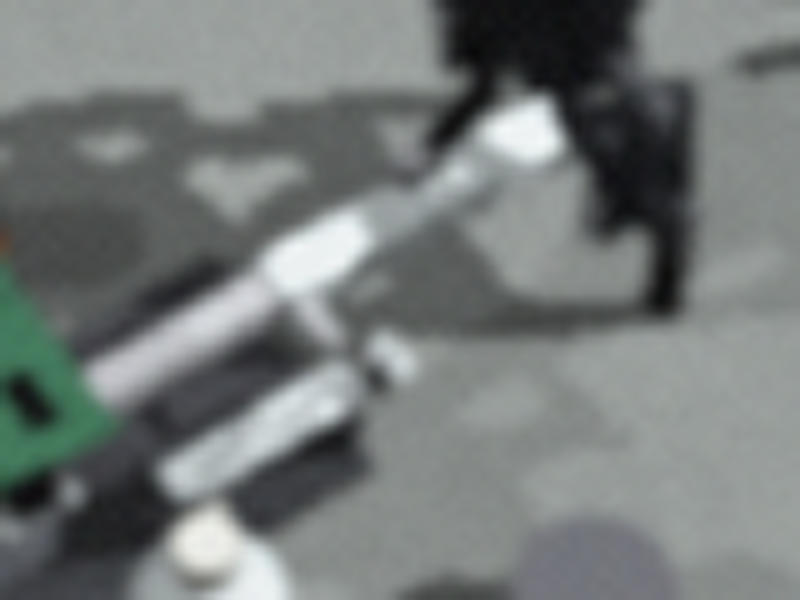

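View pics/d7.png

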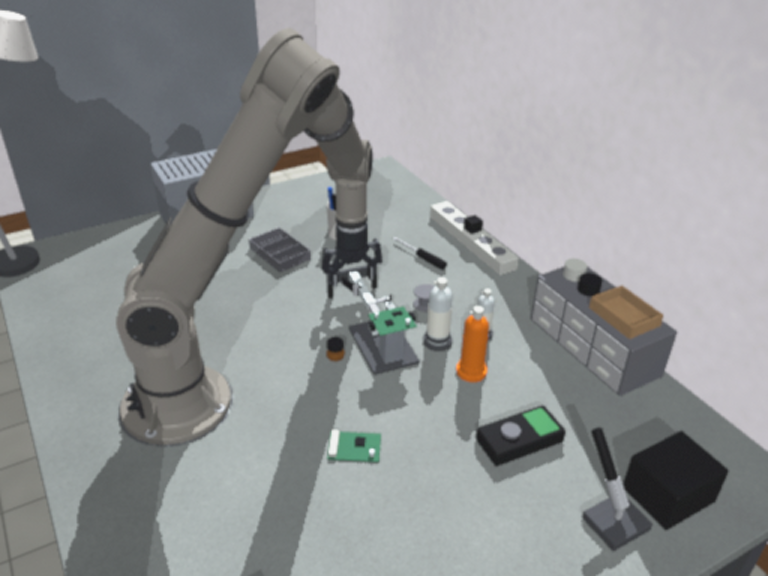

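```bash
python3 - <<'E'
from h import *
c=lambda u,v:(95+u/6.1538,v/6.1538)
f='w7'
for n,p in dict(tip=(320,38),body=(500,35),line=(255,160),line2=(340,148),edge=(500,68)).items(): print(n,wdep(f,*c(*p)).round(4))
for zp in(.064,.066,.068):
  for zl in(.058,.06):
    print(zp,zl,[(wpix(f,*c(340,148),zl)-wpix(f,*c(*q),zp))@U for q in((320,38),(360,36))],(wpix(f,*c(340,148),zl)-wpix(f,*c(500,68),zp))@U)
print((wpix(f,*c(260,345),.055)-wpix(f,*c(260,275),.055))@U)
E
```

```text
tip [0.5137 0.0288 0.065 ]
body [0.5016 0.033  0.0674]
line [0.5211 0.034  0.0591]
line2 [0.5148 0.0351 0.0598]
edge [0.5023 0.0343 0.0648]
0.064 0.058 [np.float64(0.006190962104567174), np.float64(0.005926889814396422)] 0.0024423522674055726
0.064 0.06 [np.float64(0.00682789884017158), np.float64(0.006563826550000829)] 0.003079289003009979
0.066 0.058 [np.float64(0.005410816490149143), np.float64(0.00515141200538536)] 0.001728467983380087
0.066 0.06 [np.float64(0.006047753225753549), np.float64(0.0057883487409897665)] 0.0023654047189844932
0.068 0.058 [np.float64(0.004630670875731109), np.float64(0.004375934196374298)] 0.0010145836993546253
0.068 0.06 [np.float64(0.005267607611335516), np.float64(0.005012870931978704)] 0.0016515204349590315
0.005129563300851673
```

```bash
python3 - <<'E'
from h import *
p=G-.004*U+.007*V+.036*Z
r=ctrl.move_l(p+.0797*U,feed=.04);ctrl.hold(.3);s=ctrl.observe();print(r,s['t'],(s['tool_pos']-p)@U,s['contact_force']@U)
shot('wrist','w8');crop('w8',95,0,225,70,'c10')
shot('scene','s8');crop('s8',245,180,275,205,'c11')
E
```

```text
False 12.7667 0.07888666831470051 -4.765800471523022
c10 scale 6.153846153846154
c11 scale 24.0
```

View pics/c10.png

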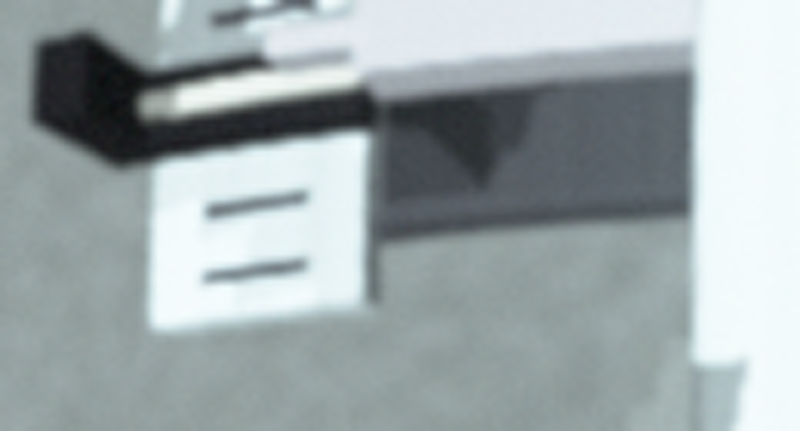

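View pics/c11.png

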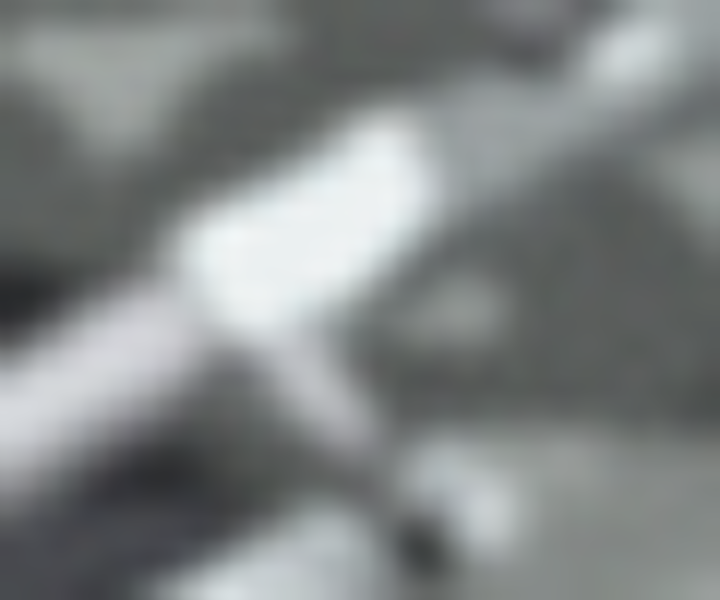

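```bash
python3 - <<'E'
from h import *
c=lambda u,v:(95+u/6.1538,v/6.1538)
f='w8'
for zp in(.064,.066,.068):
  for zl in(.058,.06):
    l=wpix(f,*c(240,98),zl);print(zp,zl,(l-wpix(f,*c(310,43),zp))@U,'edge',(l-wpix(f,*c(520,72),zp))@U-.003+.006, (l-wpix(f,*c(450,78),zp))@U)
for q in((310,43),(450,50),(240,98),(160,60)):print(wdep(f,*c(*q)).round(4))
E
```

```text
0.064 0.058 0.0010850345720111166 edge 0.00017753823460253323 -0.00273949325063212
0.064 0.06 0.0018038839396614579 edge 0.0008963876022528745 -0.0020206438829817788
0.066 0.058 0.0003088730323993125 edge -0.0005295375760664116 -0.003448035969988092
0.066 0.06 0.0010277224000496538 edge 0.00018931179158392965 -0.0027291866023377506
0.068 0.058 -0.00046728850721250843 edge -0.0012366133867353548 -0.00415657868934404
0.068 0.06 0.000251560860437833 edge -0.0005177640190850135 -0.0034377293216936986
[0.5141 0.0357 0.0678]
[0.5056 0.0382 0.0662]
[0.5223 0.0343 0.0588]
[0.5292 0.028  0.0557]
```

```bash
python3 - <<'E'
from h import *
p=G-.004*U+.036*Z
r=ctrl.move_l(p+.0799*U+.001*V,feed=.03);s=ctrl.observe();print(s['t'],(s['tool_pos']-p)@U,(s['tool_pos']-p)@V,s['contact_force']@U,s['contact_force']@V)
shot('wrist','w9')
ctrl.grip(.045,30);s=ctrl.observe();print(s['width'],s['contact_force']@U,s['contact_force']@V)
shot('wrist','w10')
ctrl.grip(.0,30);ctrl.hold(.3);s=ctrl.observe();print(s['t'],s['width'],(s['tool_pos']-p)@U,(s['tool_pos']-p)@V,s['contact_force']@U,s['contact_force']@V)
shot('wrist','w11');crop('w11',95,0,225,70,'c12')
E
```

```text
13.2167 0.07886706259581057 0.0024790326989853877 -5.533819313446831 0.8003985824072292
0.04452334350752426 -5.878749663529398 2.364146861265358
14.4 0.02527055254712381 0.07961620773618681 0.003824606578999459 -5.171286094078462 6.066955652180141
c12 scale 6.153846153846154
```

View pics/w11.png

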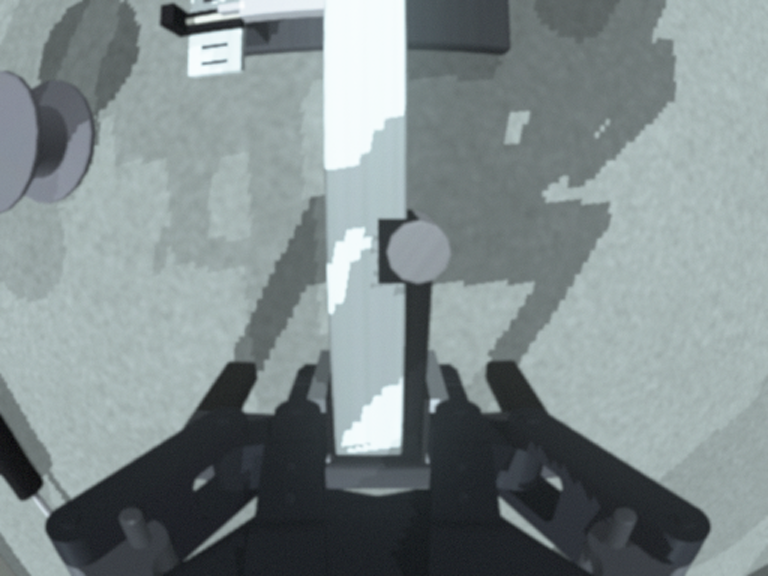

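View pics/c12.png

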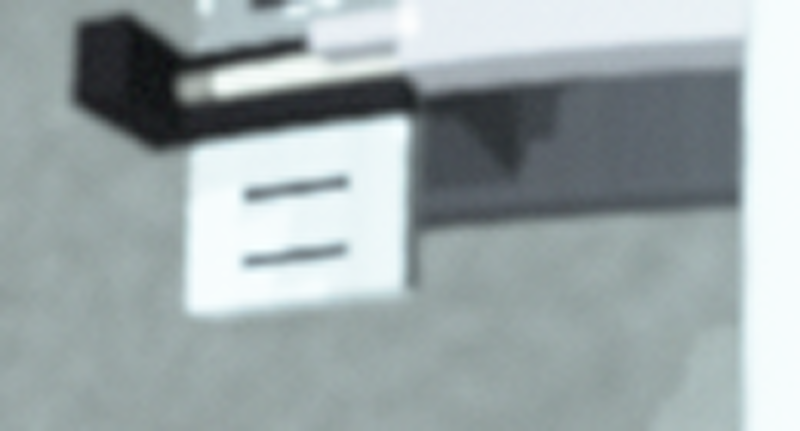

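View pics/w9.png

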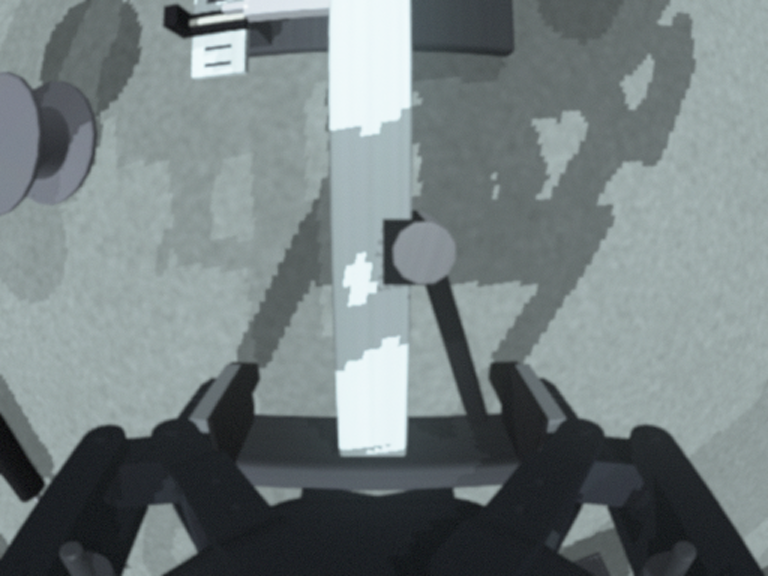

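```bash
python3 - <<'E'
from h import *
c=lambda u,v:(95+u/6.1538,v/6.1538)
f='w11'
for zp in(.065,.067):
  for zl in(.058,.06):
    l=wpix(f,*c(270,80),zl);print(zp,zl,(l-wpix(f,*c(355,32),zp))@U,'edge',(l-wpix(f,*c(560,63),zp))@U+.003)
s=ctrl.observe();print(s['t'],s['width'],s['contact_force'],s['joint_velocities'].round(4))
shot('scene','s12')
crop('s12',215,165,305,235,'c13')
for n in('w8','w11'):
    print(n,wdep(n,246,285))
E
```

```text
0.065 0.058 2.2883886438749007e-05 edge -0.0007839852494503658
0.065 0.06 0.0007595958084868934 edge -4.727332740222167e-05
0.067 0.058 -0.0007601467358400018 edge -0.0014992327998036197
0.067 0.06 -2.3434813791857404e-05 edge -0.0007625208777554751
14.45 0.025566865970888704 [-6.96058236 -3.9569892   8.30046459] [-0.0012  0.0008 -0.0026 -0.002   0.0009  0.001   0.0007]
c13 scale 8.571428571428571
w8 [0.4940151  0.15572211 0.06802364]
w11 [0.4969557  0.15556271 0.06888011]
```

View pics/c13.png

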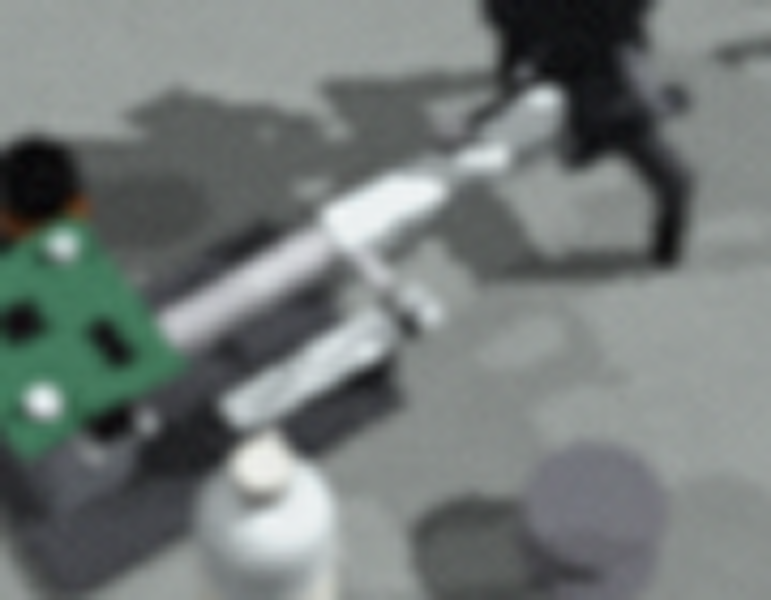

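```bash
python3 - <<'E'
from h import *
for i in range(3):
    ctrl.hold(.5);s=ctrl.observe();print(s['t'],s['width'],(s['tool_pos']-G)@U,s['contact_force'].round(2))
shot('wrist','w13');crop('w13',95,0,225,70,'c14')
E
```

```text
15.0 0.02560796438813758 0.07562771388472514 [-6.05 -4.59  8.33]
15.5 0.025773370236613656 0.07562971353389056 [-6.55 -4.49  8.15]
16.0 0.025469497473187195 0.07565440381312372 [-6.89 -4.21  8.08]
c14 scale 6.153846153846154
```

View pics/c14.png

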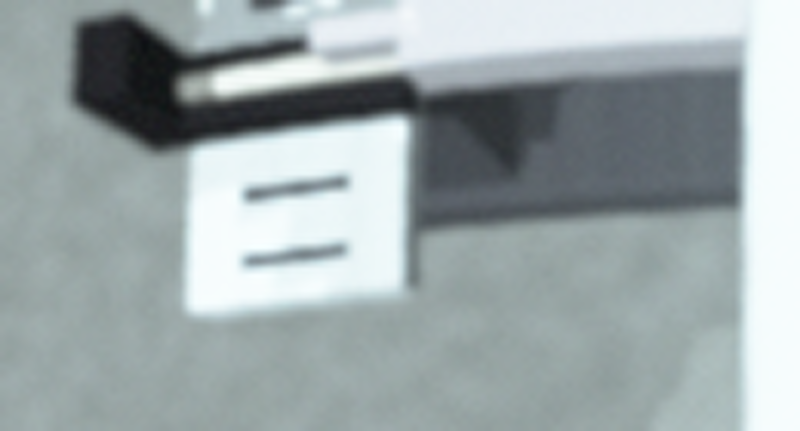

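View pics/w13.png

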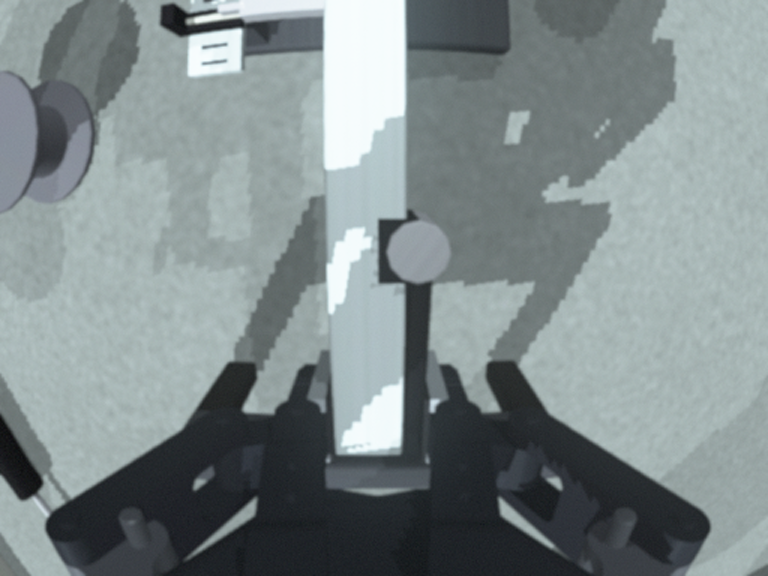

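The view hasn't changed: the lever is flat along the leg, and the pointer tip is over the white line at about (215,18). I'm handing in.

```bash
python3 -c "
from rig import ctrl
ctrl.job_done();print(ctrl.observe()['t'])"
```

```text
the job is handed in; nothing more can be done
the job is handed in; nothing more can be done
```

I carried out all the steps and handed the job in at about 16 s of the 51 s allowed; no verdict is reported.

- **Nozzle:** I pressed the larger white can's cap with the closed fingers to a hard stop, about 6 mm down at 12 N. I then lifted off, and the picture afterwards shows it up.
- **Leg:** I pulled the leg out by the foot face with the fingers open. I held it at the mark, about 4.8 N on the foot, for more than 0.3 s with the lever still open.
- **Lever:** I centred the fingers and closed them at 30 N, which swung the lever flat against the leg.

**Last checks:**
- By the camera, the pointer was within about 1.5 mm of the mark (5 mm allowed). It looked unchanged over a further 1.5 s of holding.
- The lever looks flat along the leg, though I judged this by eye and did not measure its angle.
- The finger forces on the leg and the lever could not be read separately; only the 30 N grip setting and the total force on the tool are known.
- The finger opening read 25.5 mm, where 27 mm was expected. I put this down to the sensor or the pads giving, but did not confirm it.
- I saw no bystanders disturbed, but did not measure their positions.

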